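# Open the tray holder's jaw and hold it for the tray to come out

## Robot

A 6-joint arm with a two-finger parallel gripper is mounted at the origin on the work surface. World frame = base frame: x ahead of the robot, y to its left, z up, the work surface at z = 0. Lengths are in m, angles in rad, forces in N, time in s.
With the tool pointing down it reaches from about 0.25 to 0.725 m from the base axis. Payload 4 kg.
Tool frame: the origin (TCP) lies at the very end of the fingers, on their centre line; the grasp point (between the pads) lies 19 mm behind it; x points along the fingers, z is the direction in which the jaws open and shut, and the axes are right-handed (so a half turn about x gives the same grasp; the last joint's range is limited). The gripper opens to 85 mm and grips with 20 to 120 N. Pads are 22 mm wide; open, the fingers measure 114 mm over their backs; the gripper's body (76 mm by 85 mm) begins 54 mm behind the grasp point. The pads swing forward as they close: fully open they stand 13 mm farther back than shut.
Start: joints at [1.258, 0.241, 0.005, 1.335, 0, 1.571], TCP at [0.154, 0.476, 0.231] pointing down, gripper open.
Joint ranges: [-2.72, 2.72], [-1.05, 1.87], [-1.09, 1.28], [-1.99, 2.15], [-1.42, 1.44], [-3.14, 3.14]. Speed limits (rad/s): [2.79, 2.79, 3.14, 3.14, 3.14, 3.14].

## Interface

Orientations are given as a unit quaternion [x, y, z, w].
In Python, from workcell import bot gives the robot as it stands.
- The arm moves only by the tool apply_moves, never from a script. Its argument "targets" is one flat list of numbers, 7 for each row, row after row: the shift along the tool's x, y, z in units of 25 cm (1.0 is 25 cm), then the turn, a rotation vector about the tool's x, y, z in units of 0.5 rad (1.0 is 0.5 rad), then the opening, from 0 (shut) to 1 (fully open). In form: [tx, ty, tz, wx, wy, wz, claw, tx, ty, tz, wx, wy, wz, claw, ...]. A call has 1 to 12 rows; each row is the pose to reach, as a shift and turn from the pose commanded when the call began, along the tool's axes at that moment; what a row does not reach only later rows make up. A row lasts 1/12 s, in which the tool goes at most 41.7 mm and 7.16 degrees, less where a joint would pass 70% of its speed; a pose out of reach is approached as far as the arm can. A call with a number of a shift or a turn outside -1 to 1 is refused whole. A call with a gripper value outside its range is refused whole. The fingers move at their own pace and stop on an object; the grip force is fixed at half the most. Time passes only in rows, so rows that repeat a pose let the fingers close. It gives the time, the measured TCP pose, the force and the opening at its end, in the units of the state.
- bot.get_obs(): the state, without advancing time (a new reading comes with each control period).
- bot.camera(name): name is "scene" or "top"; returns (picture, depth): 420x560x3 uint8, red, green, blue; 420x560 float32, m along the optical axis (not along the pixel's ray), 0 where there is no reading.
- bot.camera_params(name): a dict with "fx", "fy", "cx", "cy" (pixels), "dist" ([k1, k2, p1, p2, k3] as OpenCV has them; the pictures are not rectified), "T" (4x4, takes a point from camera to world coordinates). Camera axes: x right, y up, looking along -z (the intrinsics and any distortion apply to the point x, -y, -z); pixel columns grow to the right and rows downward; lengths in m; the calibration is good to about 2 mm. A picture is of the moment at which its call begins. camera_params takes no time and is no camera call.
- bot.job_done(): hands the job in, once; it reports no verdict.
The state is a dict: "clock": time; "joint_pos": joint angles; "joint_vel": joint speeds; "tau": joint torques, N m; "eef_pos": TCP position; "tool_rot": TCP orientation; "ft_force": force on the tool from outside, world axes, zero at the start; "ft_torque": the same for the moment, N m; "grip_width": finger opening in m.
Only numpy, scipy, OpenCV 4.12 (cv2) and the standard library are available. Lean on these libraries where they do the work, as an engineer would, in place of code of your own. Each camera call takes 0.05 s, during which the arm holds its last target.

## Task

The chased copper tray is finished and I want to lift it out of its holder. Slide the brass lock knob fully across to its open stop, then draw the jaw rod out by its black upright grip, against its spring, just until the red ring has come clear of the barrel's mouth, and keep hold of it there: your program finishes while still holding the jaw open. Do not let the jaw snap back, and leave the tray and everything else on the bench where they are.

Things in the scene. Friction and masses are not known exactly. Their poses are not given: they have to be found in the camera images.
- holder: Green tray holder fixed to the bench. Origin on the bench under the tray's axis; x: the way the rod is pulled out, y: the way the lock opens, z up. Along x: tray (radius 80) at 0, jaw 82 to 92, bare rod, aluminium spring barrel 156 to 230 (radius 17, axis 50 high) with the dark lock housing across it (x 156 to 192, y -35 to 35, top 76 high). Base plate 84 wide, 12 thick.
- lock_knob (a point): Middle of the brass lock knob (upright, diameter 20, from 85 to 114 mm above the bench; this point at 102 mm), on a small steel plate on top of the lock housing, at holder x = 172 mm. It moves with the slide: holder y = -11 mm when locked, +11 mm when fully open (it then covers the orange patch and bares the green one). The plate under it ends at 80 mm height.
- lock_slide (a joint): Lock slide travel in m: 0 locked, 0.022 at its open end stop; grows along the holder's +y. It starts within 0.004 of locked, stays where it is left and needs about 2 N. Until it is about 0.013 open its bolt blocks the rod.
- handle (a point): Middle of the black upright hand grip (diameter 22, from 68 to 114 mm above the bench; this point at 92 mm) on the steel knuckle at the outer end of the jaw rod, at holder x = 268 mm when the jaw is shut; it moves with the rod. The knuckle (22 wide) and the rod below it reach up to 62 mm height. 27 mm free between knuckle and barrel when shut.
- jaw_rod (a joint): Jaw rod extension in m along the holder's +x: 0 shut on the tray, 0.045 where the red ring has just come fully clear of the barrel's mouth, 0.060 end stop. An inner spring pulls it shut: about 5 N at 0, 10 N at 0.045; let go, it snaps back.
- red_ring (a point): Barrel-side edge of the red ring (6 mm wide, around the 14 mm steel rod), on the rod's axis 50 mm above the bench; inside the barrel at first, it lies at the barrel's mouth when the rod is out by 45 mm. The narrow black ring nearer the grip is the mark for smaller trays, not wanted here.
- barrel_mouth (a point): Centre of the barrel's outer mouth (dark steel cap), where the rod comes out; 50 mm above the bench, at holder x = 230 mm.
- tray_center (a point): Centre of the round chased copper tray (radius 80, 17 high, loose, rim top 53 mm above the bench) that lies in the holder under the lips of the jaw and the stops.
- graver_mid (a point): Graver lying on the bench near the barrel: black handle, brass ferrule, 114 long, 16 thick; this is its middle.
- punch_mid (a point): Steel chasing punch lying on the bench near the barrel, 115 long, 9 thick; its middle.
- hammer_mid (a point): Chasing hammer lying on the bench: red head, pale wooden handle, about 230 long, 32 high; a point on its handle 62 mm from its head.
- cup_mid (a point): Small copper cup, 68 across, 62 high; its middle.
- wax_jar_mid (a point): Amber wax jar with black cap, 56 across, 60 high; its middle.
- block_mid (a point): Steel bench block, 70 x 70 x 22; its middle.
- dish_mid (a point): Small brass dish, 116 across, 20 high; its middle.

How it is judged:
By the outcome, as a careful person would: the job done as asked, in the order asked, and still so for the second after the job is handed in, while the arm keeps its last pose, push and grip.
It also fails if it takes over 43 s, if anything falls off the work surface, if the arm or the gripper's body presses on something with over 40 N, if the wrist force passes 120 N, or if a joint passes its speed limit or range.

## Working session

There is one attempt and no reset: what is moved stays moved. The work goes in short steps, Python scripts to look and compute and a tool call to move; the robot and the scene stay as the last step left them, time stands still between calls to the robot, and variables do not carry over. Pictures are saved under pics/ and viewed, and the job is handed in when it is done.

Besides the shell and the picture viewer there is one more tool, called after "Emit:" as name(argument=value, ...), one argument or row to a line, values as JSON. apply_moves: Moves the arm, as the interface text tells. Its arguments: {"type":"object","properties":{"targets":{"type":"array"}},"required":["targets"]}

```bash
ls; mkdir -p pics; python3 - <<'E'
from workcell import bot
import cv2,numpy as np,pickle
print(bot.get_obs())
for n in("scene","top"):
    p,d=bot.camera(n); cv2.imwrite(f"pics/{n}0.png",p[:,:,::-1]); np.savez(f"{n}0.npz",p=p,d=d); pickle.dump(bot.camera_params(n),open(n+".pkl","wb")); print(bot.camera_params(n))
E
```

```text
pics
{'clock': 0.0, 'joint_pos': array([ 1.25797476e+00,  2.41389598e-01,  3.71865068e-03,  1.33520668e+00,
       -2.33950530e-05,  1.57080834e+00]), 'joint_vel': array([-8.43237430e-04,  1.25141134e-03,  4.26523102e-05, -3.51719333e-04,
       -1.91459708e-03, -3.94700166e-04]), 'tau': array([ 3.49055163e-04, -3.72316754e+01,  2.52408010e+01,  1.71461591e-02,
        3.70648419e-07, -1.14671784e-05]), 'eef_pos': array([0.15368278, 0.47512564, 0.23042251]), 'tool_rot': array([-0.41644543,  0.57237562,  0.4155662 ,  0.57119531]), 'ft_force': array([-0.51239475,  1.23013969, -0.04789315]), 'ft_torque': array([-0.01085984, -0.06148834,  0.03950274]), 'grip_width': 0.08519440952118629}
{'fx': 480.0526386342228, 'fy': 480.0526386342228, 'cx': 284.13964331827856, 'cy': 205.4954104937026, 'dist': array([-0.03936157,  0.        ,  0.        ,  0.        ,  0.        ]), 'T': array([[ 0.68591123, -0.59168926,  0.42359133,  1.12987096],
       [ 0.72765626,  0.55250614, -0.40651363, -0.53599684],
       [ 0.00649293,  0.58706114,  0.80951656,  1.16921237],
       [ 0.        ,  0.        ,  0.        ,  1.        ]])}
{'fx': 461.71006881867277, 'fy': 461.71006881867277, 'cx': 283.2947406815089, 'cy': 208.66236701609503, 'dist': array([-0.15973922,  0.        ,  0.        ,  0.        ,  0.        ]), 'T': array([[ 3.06031275e-03,  9.82888802e-01, -1.84174477e-01,
         2.93700070e-01],
       [-9.99914847e-01,  6.71275331e-04, -1.30325504e-02,
        -1.05979337e-02],
       [-1.26859161e-02,  1.84198677e-01,  9.82807161e-01,
         1.42194567e+00],
       [ 0.00000000e+00,  0.00000000e+00,  0.00000000e+00,
         1.00000000e+00]])}
```

View pics/scene0.png

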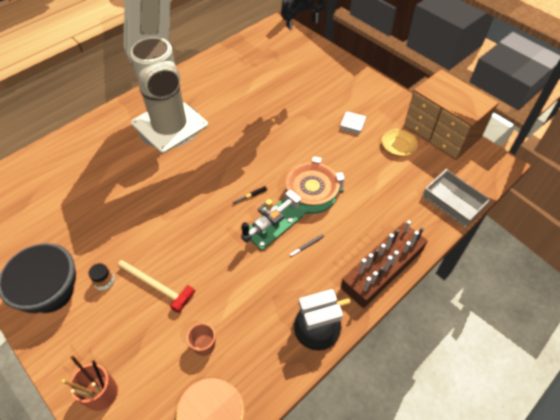

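View pics/top0.png

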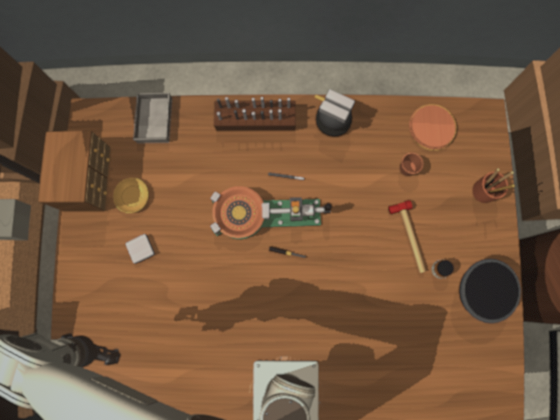

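The scene picture shows the holder centred near (300,200) with its grip at about (246,230). In the top picture the tray is at (239,212), the lock at (296,208) and the grip at (328,207), and the rod is drawn toward world −y. I'll enlarge both.

```bash
python3 - <<'E'
import cv2
a=cv2.imread("pics/top0.png")[160:270,200:350]; cv2.imwrite("pics/top0c.png",cv2.resize(a,(750,550),interpolation=cv2.INTER_CUBIC))
a=cv2.imread("pics/scene0.png")[150:260,220:370]; cv2.imwrite("pics/scene0c.png",cv2.resize(a,(750,550),interpolation=cv2.INTER_CUBIC))
E
```

```text
(no output)
```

View pics/top0c.png

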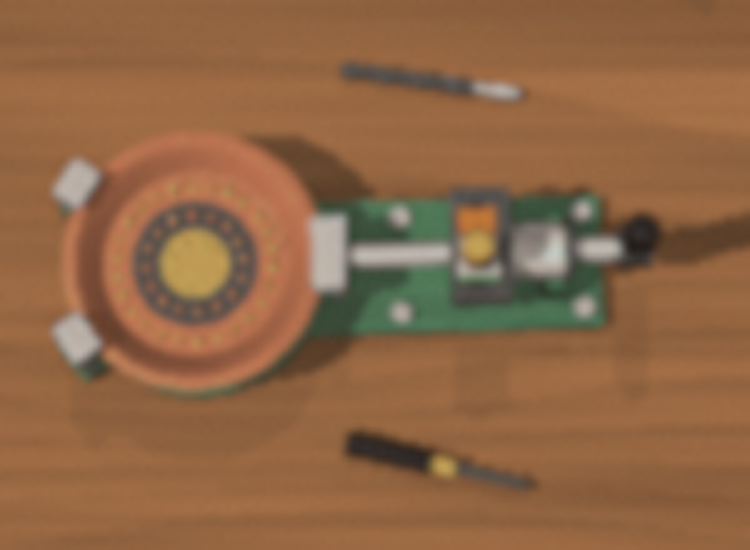

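View pics/scene0c.png

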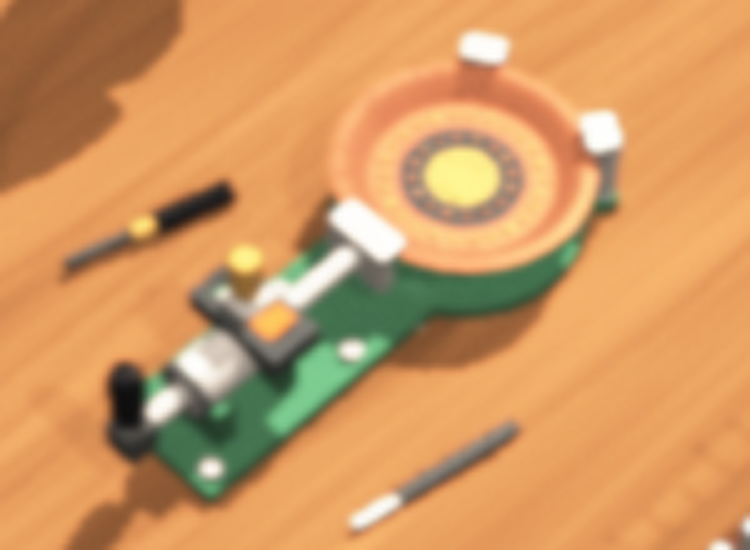

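In the top crop the knob's top is at (478,247), the grip's top at (641,233) and the tray's centre at (195,263). In the scene crop they are at (246,258), (125,375) and (462,178). The knob is on the locked side and the orange patch is bare. Next I turn these into positions.

```bash
cat > h.py <<'E'
import numpy as np,cv2,pickle
P={n:pickle.load(open(f"{n}.pkl","rb")) for n in("scene","top")}
def ray(n,u,v):
    c=P[n];K=np.array([[c['fx'],0,c['cx']],[0,c['fy'],c['cy']],[0,0,1]])
    q=cv2.undistortPoints(np.array([[[u,v]]],float),K,c['dist'])[0,0]
    return c['T'][:3,3],c['T'][:3,:3]@np.array([q[0],-q[1],-1])
def onz(n,u,v,z):
    o,d=ray(n,u,v); return o+d*(z-o[2])/d[2]
def proj(n,X):
    c=P[n];K=np.array([[c['fx'],0,c['cx']],[0,c['fy'],c['cy']],[0,0,1]])
    p=c['T'][:3,:3].T@(np.asarray(X)-c['T'][:3,3]); p=p*[1,-1,-1]
    return cv2.projectPoints(p.reshape(1,3),np.zeros(3),np.zeros(3),K,c['dist'])[0].ravel()
def tri(a,b):
    o1,d1=ray("top",*a);o2,d2=ray("scene",*b)
    A=np.stack([d1,-d2],1);s=np.linalg.lstsq(A,o2-o1,rcond=None)[0]
    return (o1+d1*s[0]+o2+d2*s[1])/2,np.linalg.norm(o1+d1*s[0]-o2-d2*s[1])
def crop(u,v,x0,y0,k=5): return ((u+.5)/k-.5+x0,(v+.5)/k-.5+y0)
E
python3 - <<'E'
from h import *
from scipy.optimize import least_squares
np.set_printoptions(precision=4,suppress=True)
T=lambda u,v:crop(u,v,200,160)
S=lambda u,v:crop(u,v,220,150)
pts=[("knob",T(478,247),S(246,258),.114),("grip",T(641,233),S(125,375),.114),("tray",T(195,263),S(462,178),.040)]
for n,a,b,z in pts: print(n,onz("top",*a,z),onz("scene",*b,z),tri(a,b))
# holder plate bolts? jaw centre etc. 
dt=np.load("top0.npz")['d']; ds=np.load("scene0.npz")['d']
def dp(n,d,a):
    u,v=a; o,r=ray(n,u,v); return o+r*d[int(round(v)),int(round(u))]
for n,a,b,z in pts: print(n,dp("top",dt,a),dp("scene",ds,b))
# fit pose: x,y,yaw with slide
hp=[((268,0,114),pts[1]),((0,0,40),pts[2])]
def f(p):
    x,y,t,s=p;r=[]
    for L,q in hp+[((172,-11+1000*s,114),pts[0])]:
        L=np.array(L)/1e3; X=[x+L[0]*np.cos(t)-L[1]*np.sin(t),y+L[0]*np.sin(t)+L[1]*np.cos(t),L[2]]
        r+=list(proj("top",X)-q[1])+list(proj("scene",X)-q[2])
    return r
r=least_squares(f,[.5,.1,-1.5,0],x_scale=[.1,.1,.1,.01]);print(r.x,np.array(r.fun))
E
```

```text
knob [ 0.5378 -0.0276  0.114 ] [ 0.5386 -0.0268  0.114 ] (array([ 0.5382, -0.0271,  0.1138]), np.float64(0.0010338171457467621))
grip [ 0.5461 -0.1217  0.114 ] [ 0.5518 -0.1251  0.114 ] (array([ 0.5476, -0.1222,  0.1065]), np.float64(0.0002328284716014067))
tray [0.5416 0.144  0.04  ] [0.5413 0.1437 0.04  ] (array([0.5415, 0.1438, 0.0401]), np.float64(0.000384484362583595))
knob [ 0.5382 -0.0276  0.1118] [ 0.5396 -0.0277  0.1159]
grip [ 0.5466 -0.1219  0.1116] [ 0.5515 -0.1248  0.1134]
tray [0.5424 0.1445 0.0355] [0.5416 0.1434 0.0405]
[ 0.5414  0.1446 -1.5431  0.0031] [ 0.5565 -0.9075 -0.2503 -1.0695 -0.185   0.073   0.2115 -0.1363  0.0084
 -0.1502 -0.2839  0.0993]
```

```bash
cat >> h.py <<'E'
from scipy.spatial.transform import Rotation as R
np.set_printoptions(precision=4,suppress=True)
H0=np.array([.5414,.1446,0]);YAW=-1.5431
ex=np.array([np.cos(YAW),np.sin(YAW),0]);ey=np.array([-np.sin(YAW),np.cos(YAW),0])
def hw(x,y,z): return H0+ex*x/1e3+ey*y/1e3+np.array([0,0,z/1e3])
def st():
    from workcell import bot
    o=bot.get_obs();p=o['eef_pos'];M=R.from_quat(o['tool_rot']).as_matrix();d=p-H0
    print("t",round(o['clock'],2),"tcp",p,"holder mm",1e3*np.array([d@ex,d@ey,d[2]]),"F",o['ft_force'],"Fh",o['ft_force']@ex,o['ft_force']@ey,"w",o['grip_width'],"j",o['joint_pos'])
    return p,M
def go(p,M,target,zdir=None):
    """shift in units; turn (units) to make tool x down and tool z along zdir"""
    t=M.T@(target-p)/.25; print("shift",t)
    if zdir is not None:
        G=np.stack([[0,0,-1],np.cross(zdir,[0,0,-1]),zdir],1)
        print("turn",(R.from_matrix(M.T@G)).as_rotvec()/.5)
E
python3 - <<'E'
from h import *
p,M=st();print(M)
for z in(ex,-ex,ey,-ey): go(p,M,hw(172,-45,180),z)
E
```

```text
t 0.1 tcp [0.1537 0.4752 0.2305] holder mm [-341.2169 -378.4069  230.5131] F [0.0845 0.4954 0.3266] Fh -0.49282715665899235 0.09820431015297769 w 0.08527276182731736 j [1.258  0.2413 0.0039 1.3352 0.     1.5708]
[[-0.0006 -0.9515  0.3078]
 [-0.0018  0.3078  0.9515]
 [-1.      0.     -0.0019]]
shift [ 0.2048 -1.9427 -1.4892]
turn [ 5.6021 -0.001   0.0052]
shift [ 0.2048 -1.9427 -1.4892]
turn [-0.6811 -0.0037 -0.0007]
shift [ 0.2048 -1.9427 -1.4892]
turn [ 2.4605 -0.0033  0.0022]
shift [ 0.2048 -1.9427 -1.4892]
turn [-3.8227 -0.0025 -0.0036]
```

Emit:
apply_moves(
  targets=[0,-0.12,-0.09,-0.2,0,0,0,0,-0.24,-0.18,-0.4,0,0,0,0,-0.36,-0.27,-0.6,0,0,0,0,-0.48,-0.36,-0.68,0,0,0,0,-0.6,-0.45,-0.68,0,0,0,0,-0.72,-0.54,-0.68,0,0,0,0,-0.84,-0.64,-0.68,0,0,0,0,-0.97,-0.74,-0.68,0,0,0,0,-0.97,-0.74,-0.68,0,0,0],
)

```text
clock: 0.85
eef_pos: [0.3306, 0.2195, 0.2311]
tool_rot: [0.505, -0.496, -0.503, -0.495]
ft_force: [0.6, 1.1, 0.8]
grip_width: -0.0003
```

```bash
python3 - <<'E'
from h import *
p,M=st();go(p,M,hw(172,-45,180),-ex)
E
```

```text
t 0.85 tcp [0.3306 0.2195 0.2311] holder mm [ -80.6875 -208.6865  231.0832] F [0.6015 1.1239 0.829 ] Fh -1.1067722497538042 0.6324103492173264 w -0.00026242878799800305 j [ 0.5885  0.0364 -0.2362  1.2988 -0.0031  0.5718]
shift [ 0.2081 -0.6656 -1.0029]
turn [-0.022  -0.006   0.0022]
```

Emit:
apply_moves(
  targets=[0.02,-0.08,-0.12,0,0,0,0,0.04,-0.17,-0.25,0,0,0,0,0.07,-0.25,-0.38,0,0,0,0,0.1,-0.34,-0.51,-0.02,0,0,0,0.13,-0.42,-0.64,-0.02,0,0,0,0.16,-0.51,-0.77,-0.02,0,0,0,0.19,-0.59,-0.89,-0.02,0,0,0,0.2,-0.66,-1.0,-0.02,0,0,0,0.2,-0.66,-1.0,-0.02,0,0,0,0.2,-0.66,-1.0,-0.02,0,0,0],
)

```text
clock: 1.68
eef_pos: [0.4994, -0.0212, 0.1802]
tool_rot: [-0.508, 0.492, 0.509, 0.491]
ft_force: [-0.9, -0.2, 0.3]
grip_width: -0.0003
```

```bash
python3 - <<'E'
from h import *
from workcell import bot
p,M=st();go(p,M,hw(172,-43,90),-ex)
for n,(x,y) in dict(scene=(220,150),top=(220,150)).items():
    q,d=bot.camera(n);cv2.imwrite(f"pics/{n}1.png",cv2.resize(q[y:y+110,x:x+150,::-1],(750,550),interpolation=cv2.INTER_CUBIC))
E
```

```text
t 1.68 tcp [ 0.4994 -0.0212  0.1802] holder mm [164.5961 -46.5455 180.2285] F [-0.9098 -0.1949  0.3044] Fh 0.16962017183794093 -0.9148762514140216 w -0.000261088454770455 j [-0.0427  0.2705 -0.0909  1.2115  0.0004 -0.0769]
shift [ 0.3609 -0.0148 -0.0299]
turn [ 0.0131  0.0011 -0.0043]
```

View pics/scene1.png

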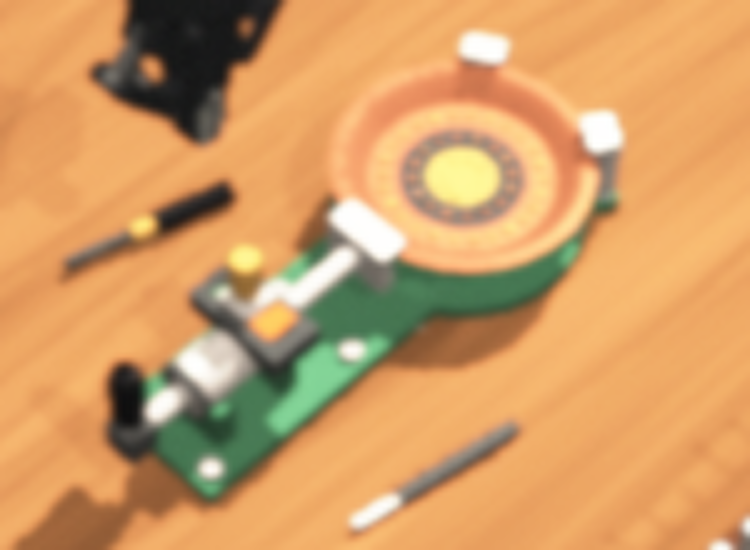

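View pics/top1.png

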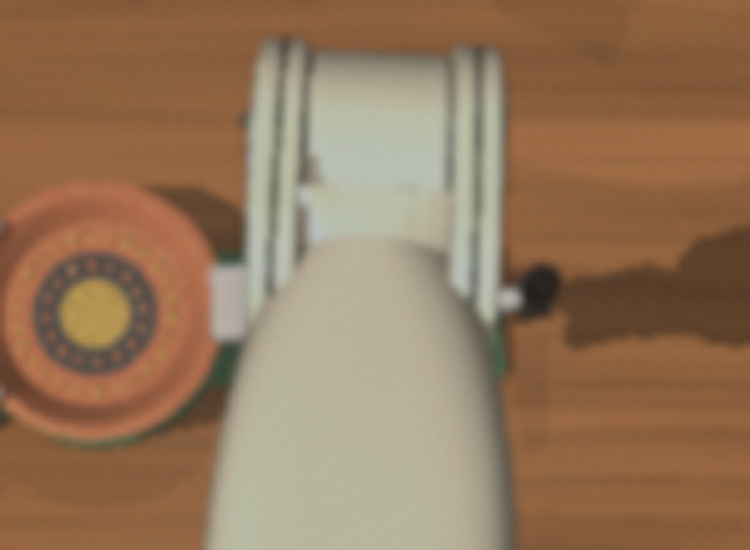

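The scene crop shows the closed fingers at (205,130), on the locked side of the knob at (246,258). The top view of the lock is hidden by the arm. I descend beside the knob.

Emit:
apply_moves(
  targets=[0.06,0,-0.03,0.01,0,0,0,0.12,0,-0.03,0.01,0,0,0,0.18,0,-0.03,0.01,0,0,0,0.24,0,-0.03,0.01,0,0,0,0.3,0,-0.03,0.01,0,0,0,0.35,0,-0.03,0.01,0,0,0,0.36,0,-0.03,0.01,0,0,0,0.36,0,-0.03,0.01,0,0,0],
)

```text
clock: 2.45
eef_pos: [0.4984, -0.0264, 0.0909]
tool_rot: [-0.508, 0.492, 0.509, 0.491]
ft_force: [0.2, 0.8, 0.5]
grip_width: -0.0002
```

```bash
python3 - <<'E'
from h import *
from workcell import bot
p,M=st();go(p,M,hw(172,-11,90),-ex)
q,d=bot.camera("scene");cv2.imwrite(f"pics/scene2.png",cv2.resize(q[150:260,220:370,::-1],(750,550),interpolation=cv2.INTER_CUBIC))
E
```

```text
t 2.45 tcp [ 0.4984 -0.0264  0.0909] holder mm [169.7467 -47.7363  90.8807] F [0.2152 0.8292 0.493 ] Fh -0.8228998282415133 0.23807154272542266 w -0.00016297717346037974 j [-0.053   0.3488 -0.2333  0.9908  0.0002 -0.0875]
shift [ 0.0032 -0.1469 -0.01  ]
turn [ 0.0135  0.0008 -0.0042]
```

View pics/scene2.png

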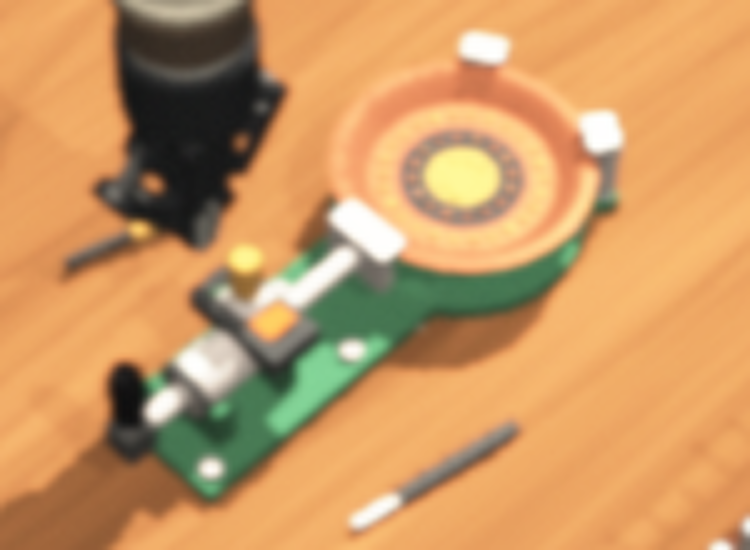

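The fingertip is at (205,235) at knob height, with the knob clear at (246,258). I push toward +y (tool −y).

Emit:
apply_moves(
  targets=[0,-0.02,-0.01,0.01,0,0,0,0,-0.04,-0.01,0.01,0,0,0,0,-0.06,-0.01,0.01,0,0,0,0,-0.075,-0.01,0.01,0,0,0,0,-0.09,-0.01,0.01,0,0,0,0,-0.1,-0.01,0.01,0,0,0,0,-0.11,-0.01,0.01,0,0,0,0,-0.12,-0.01,0.01,0,0,0,0,-0.13,-0.01,0.01,0,0,0,0,-0.13,-0.01,0.01,0,0,0],
)

```text
clock: 3.33
eef_pos: [0.5327, -0.0293, 0.0912]
tool_rot: [0.507, -0.493, -0.507, -0.493]
ft_force: [-0.9, -0.8, 1.5]
grip_width: -0.0003
```

```bash
python3 - <<'E'
from h import *
from workcell import bot
p,M=st();go(p,M,hw(172,-8,90),-ex)
q,d=bot.camera("scene");cv2.imwrite(f"pics/scene3.png",cv2.resize(q[170:230,240:320,::-1],(800,600),interpolation=cv2.INTER_CUBIC))
E
```

```text
t 3.33 tcp [ 0.5327 -0.0293  0.0912] holder mm [173.5891 -13.5227  91.1867] F [-0.9221 -0.7996  1.4781] Fh 0.7737959283863187 -0.9438558719781727 w -0.0002803505788359933 j [-0.0549  0.4073 -0.142   1.0212 -0.     -0.0821]
shift [ 0.0048 -0.0221  0.0064]
turn [-0.001  -0.0001  0.0004]
```

View pics/scene3.png

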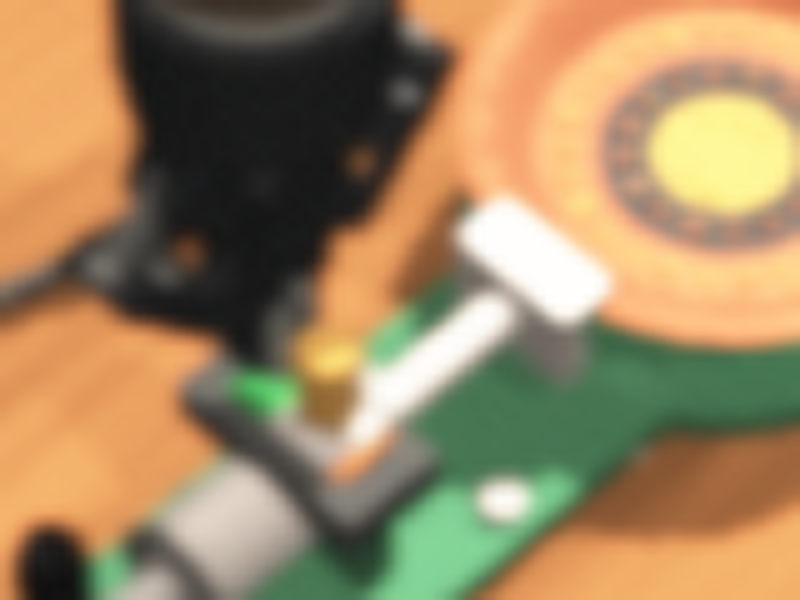

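The knob's top is now at (330,357) in this crop. The green patch is bare and the orange one is mostly covered, so it's nearly open. I keep going in small steps.

Emit:
apply_moves(
  targets=[0,-0.005,0,0,0,0,0,0,-0.01,0,0,0,0,0,0,-0.015,0,0,0,0,0,0,-0.02,0,0,0,0,0,0,-0.02,0,0,0,0,0],
)

```text
clock: 3.8
eef_pos: [0.5369, -0.0292, 0.0912]
tool_rot: [-0.507, 0.493, 0.507, 0.493]
ft_force: [-2.9, -0.4, 1.6]
grip_width: -0.0002
```

```bash
python3 - <<'E'
from h import *
from workcell import bot
p,M=st()
X=onz("scene",*crop(330,357,240,170,10),.114)-H0; print("knob before",X@ex,X@ey)
q,d=bot.camera("scene");cv2.imwrite(f"pics/scene4.png",cv2.resize(q[170:230,240:320,::-1],(800,600),interpolation=cv2.INTER_CUBIC))
E
```

```text
t 3.8 tcp [ 0.5369 -0.0292  0.0912] holder mm [173.5626  -9.3354  91.2085] F [-2.8672 -0.4294  1.5823] Fh 0.3498205982989859 -2.8779770677399927 w -0.0001578372600933963 j [-0.0542  0.4155 -0.129   1.0273 -0.0001 -0.0814]
knob before 0.17347204168770922 0.009433368668155835
```

View pics/scene4.png

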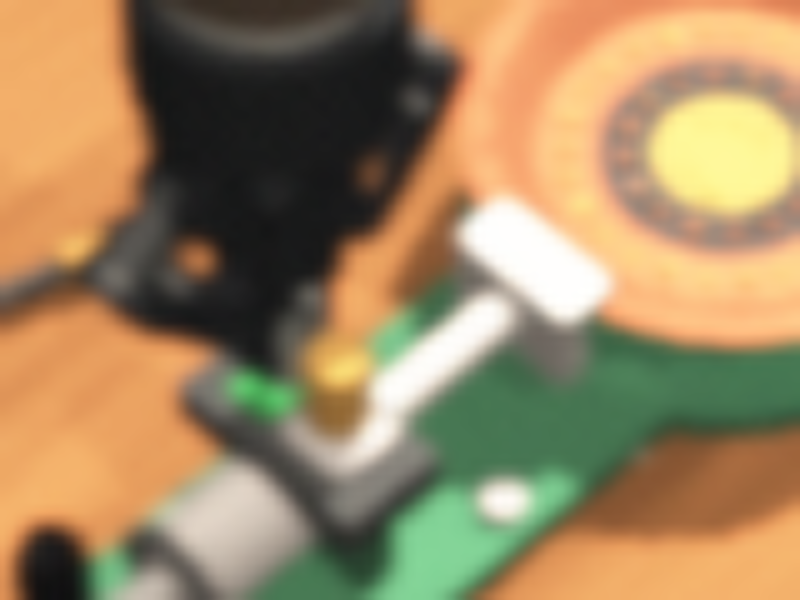

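The knob's top has moved to (340,367) and the orange patch is covered. The force is about 2.9 N, close to sliding friction, so I push on for the stop.

Emit:
apply_moves(
  targets=[0,-0.006,0,0,0,0,0,0,-0.011,0,0,0,0,0,0,-0.016,0,0,0,0,0,0,-0.016,0,0,0,0,0,0,-0.016,0,0,0,0,0],
)

```text
clock: 4.27
eef_pos: [0.5372, -0.0291, 0.0911]
tool_rot: [-0.505, 0.495, 0.509, 0.491]
ft_force: [-12.5, -0.8, 9.7]
grip_width: 0.0001
```

```bash
python3 - <<'E'
from h import *
from workcell import bot
p,M=st()
X=onz("scene",*crop(340,367,240,170,10),.114)-H0; print("knob before",X@ex,X@ey)
q,d=bot.camera("scene");cv2.imwrite(f"pics/scene5.png",cv2.resize(q[170:230,240:320,::-1],(800,600),interpolation=cv2.INTER_CUBIC))
E
```

```text
t 4.27 tcp [ 0.5372 -0.0291  0.0911] holder mm [173.5169  -8.9811  91.1297] F [-12.4568  -0.8164   9.7474] Fh 0.47112554448852123 -12.474664744027674 w 9.109542561087061e-05 j [-0.0538  0.421  -0.1206  1.0368 -0.0006 -0.0808]
knob before 0.1738736784877532 0.013745389161121262
```

View pics/scene5.png

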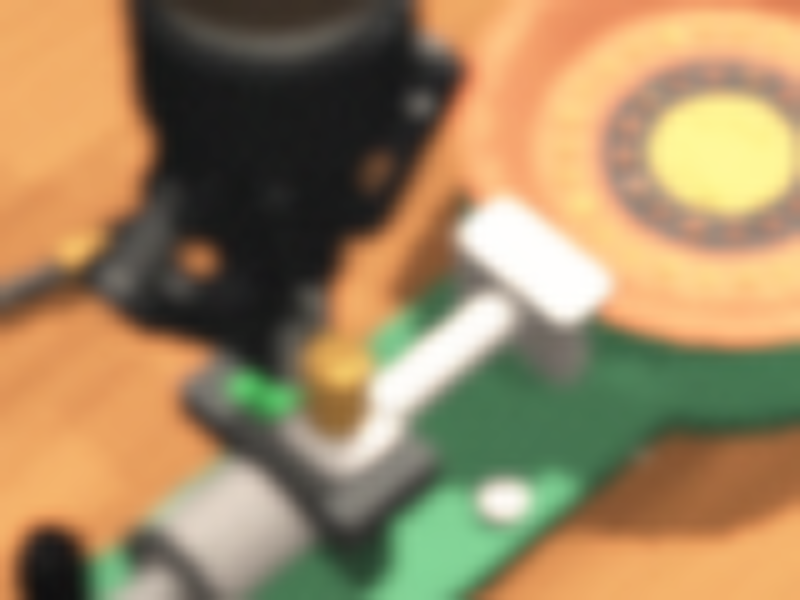

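The knob hasn't moved since the last picture, at (340,367), and the force climbed to 12.5 N with only 0.35 mm of travel, so it's at the stop. I back off, rise and open the gripper partway.

Emit:
apply_moves(
  targets=[0,0.04,0,0,0,0,0,0,0.08,0,0,0,0,0,0,0.12,0,0,0,0,0,0,0.12,0,0,0,0,0,-0.08,0.12,0,0,0,0,0.55,-0.16,0.12,0,0,0,0,0.55,-0.24,0.12,0,0,0,0,0.55,-0.32,0.12,0,0,0,0,0.55,-0.38,0.12,0,0,0,0,0.55,-0.38,0.12,0,0,0,0,0.55],
)

```text
clock: 5.15
eef_pos: [0.515, -0.0299, 0.1903]
tool_rot: [0.509, -0.491, -0.504, -0.495]
ft_force: [1.3, -0.4, 1.1]
grip_width: 0.0471
```

```bash
python3 - <<'E'
from h import *
from workcell import bot
p,M=st();go(p,M,hw(268,0,185),-ex)
q,d=bot.camera("scene");cv2.imwrite(f"pics/scene6.png",cv2.resize(q[150:260,220:370,::-1],(750,550),interpolation=cv2.INTER_CUBIC))
E
```

```text
t 5.15 tcp [ 0.515  -0.0299  0.1903] holder mm [173.739  -31.2563 190.2555] F [ 1.3308 -0.3578  1.1183] Fh 0.39454914540819325 1.3203933433104897 w 0.04708268616991537 j [-0.0582  0.2858 -0.0431  1.2326  0.0002 -0.0855]
shift [ 0.0224 -0.125  -0.377 ]
turn [-0.0008 -0.0012  0.0185]
```

View pics/scene6.png

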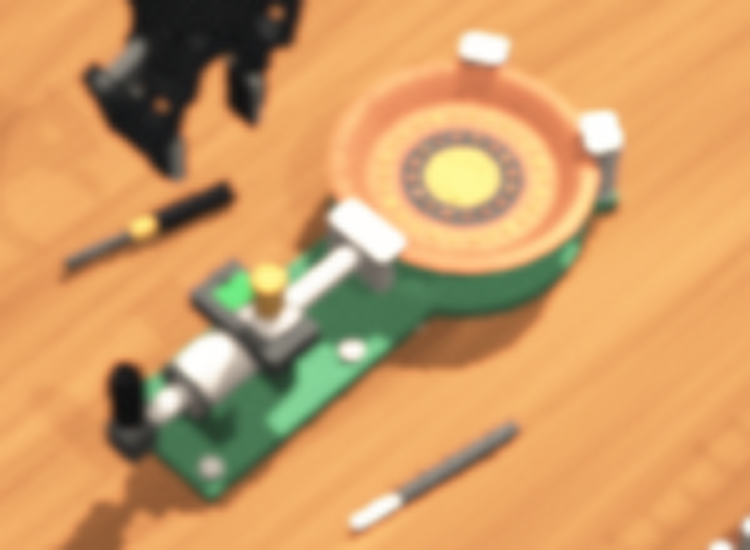

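The lock shows open: the green patch is bare and the knob is at (268,275). Now I move over the grip.

Emit:
apply_moves(
  targets=[0,-0.03,-0.08,0,0,0,0.55,0,-0.05,-0.16,0,0,0,0.55,0,-0.08,-0.24,0,0,0.02,0.55,0,-0.11,-0.32,0,0,0.02,0.55,0.02,-0.125,-0.377,0,0,0.02,0.55,0.02,-0.125,-0.377,0,0,0.02,0.55,0.02,-0.125,-0.377,0,0,0.02,0.55],
)

```text
clock: 5.78
eef_pos: [0.5443, -0.1235, 0.1795]
tool_rot: [-0.503, 0.496, 0.51, 0.491]
ft_force: [1.0, 0.1, -0.4]
grip_width: 0.047
```

```bash
python3 - <<'E'
from h import *
from workcell import bot
p,M=st();go(p,M,hw(268,0,74),-ex)
X=onz("scene",*crop(268,275,220,150),.114)-H0; print("knob",X@ex,X@ey)
q,d=bot.camera("scene");cv2.imwrite(f"pics/scene7.png",cv2.resize(q[150:260,220:370,::-1],(750,550),interpolation=cv2.INTER_CUBIC))
E
```

```text
t 5.78 tcp [ 0.5443 -0.1235  0.1795] holder mm [268.055   -4.51   179.4779] F [ 0.9756  0.1291 -0.3603] Fh -0.10203177582783277 0.9787861350808205 w 0.04703980013336048 j [-0.222   0.3916  0.0802  1.2721 -0.0019 -0.2477]
shift [ 0.4216 -0.0234 -0.0003]
turn [-0.004   0.0026 -0.0256]
knob 0.17069531089696358 0.009105909947298922
```

View pics/scene7.png

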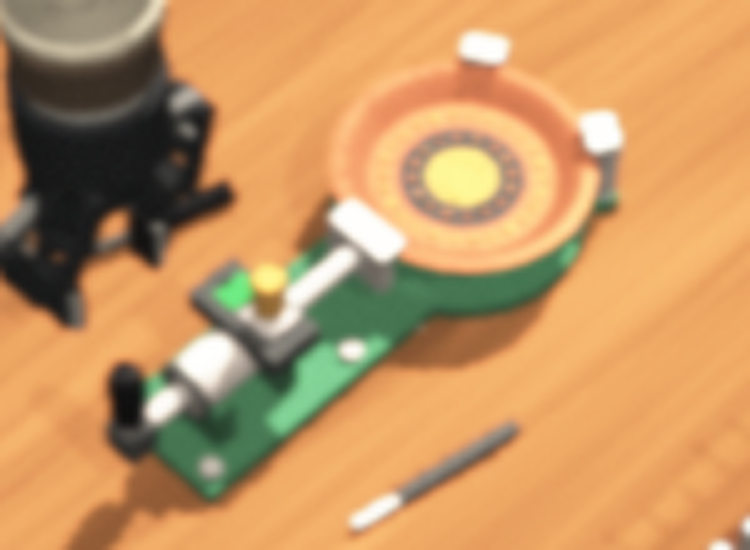

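The open fingers' tips are at (75,320) and (155,260), straddling the line down to the grip at (125,375). The knob measures within about 2 mm of fully open. I descend around the grip.

Emit:
apply_moves(
  targets=[0.08,-0.022,0,0,0,-0.02,0.55,0.16,-0.022,0,0,0,-0.02,0.55,0.23,-0.022,0,0,0,-0.02,0.55,0.29,-0.022,0,0,0,-0.02,0.55,0.34,-0.022,0,0,0,-0.02,0.55,0.38,-0.022,0,0,0,-0.02,0.55,0.41,-0.022,0,0,0,-0.02,0.55,0.42,-0.022,0,0,0,-0.02,0.55,0.42,-0.022,0,0,0,-0.02,0.55],
)

```text
clock: 6.58
eef_pos: [0.5491, -0.1226, 0.0758]
tool_rot: [-0.507, 0.493, 0.507, 0.493]
ft_force: [-0.2, -0.4, 0.7]
grip_width: 0.0467
```

```bash
python3 - <<'E'
from h import *
from workcell import bot
p,M=st();go(p,M,hw(268,0,74),-ex)
q,d=bot.camera("scene");cv2.imwrite(f"pics/scene8.png",cv2.resize(q[180:250,220:310,::-1],(720,560),interpolation=cv2.INTER_CUBIC))
E
```

```text
t 6.58 tcp [ 0.5491 -0.1226  0.0758] holder mm [267.334    0.3444  75.8322] F [-0.2419 -0.4464  0.741 ] Fh 0.43954363943923613 -0.2541287170888699 w 0.04667640459301923 j [-0.2197  0.4752 -0.0773  1.0192  0.0001 -0.2475]
shift [ 0.0073  0.0014 -0.0027]
turn [ 0.0001  0.0006 -0.0018]
```

View pics/scene8.png

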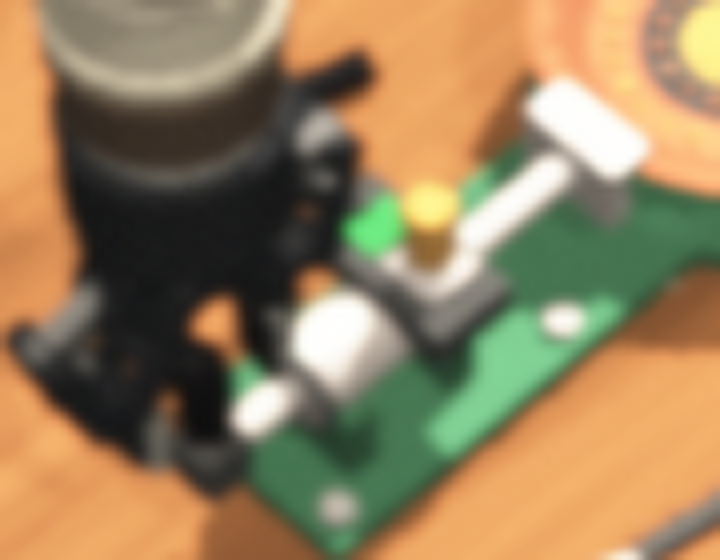

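The fingers straddle the black grip at (205,390) with the rod at (262,405) still in view, and nothing is touching. I close on it.

Emit:
apply_moves(
  targets=[0,0,0,0,0,0,0.4,0,0,0,0,0,0,0.3,0,0,0,0,0,0,0.2,0,0,0,0,0,0,0,0,0,0,0,0,0,0,0,0,0,0,0,0,0,0,0,0,0,0,0,0],
)

```text
clock: 7.22
eef_pos: [0.5502, -0.1228, 0.0773]
tool_rot: [0.507, -0.493, -0.506, -0.494]
ft_force: [-1.1, 2.6, 5.4]
grip_width: 0.02
```

```bash
python3 - <<'E'
from h import *
from workcell import bot
p,M=st();go(p,M,p+ex*.048,-ex)
q,d=bot.camera("scene");cv2.imwrite(f"pics/scene9.png",cv2.resize(q[180:250,220:310,::-1],(720,560),interpolation=cv2.INTER_CUBIC))
E
```

```text
t 7.22 tcp [ 0.5502 -0.1228  0.0773] holder mm [267.5905   1.3929  77.3304] F [-1.0827  2.5901  5.4219] Fh -2.619108235055197 -1.0105778978187683 w 0.019997720105710774 j [-0.2201  0.4736 -0.0755  1.0198  0.0008 -0.2476]
shift [-0.0001 -0.0001 -0.192 ]
turn [-0.0005  0.0007  0.0039]
```

View pics/scene9.png

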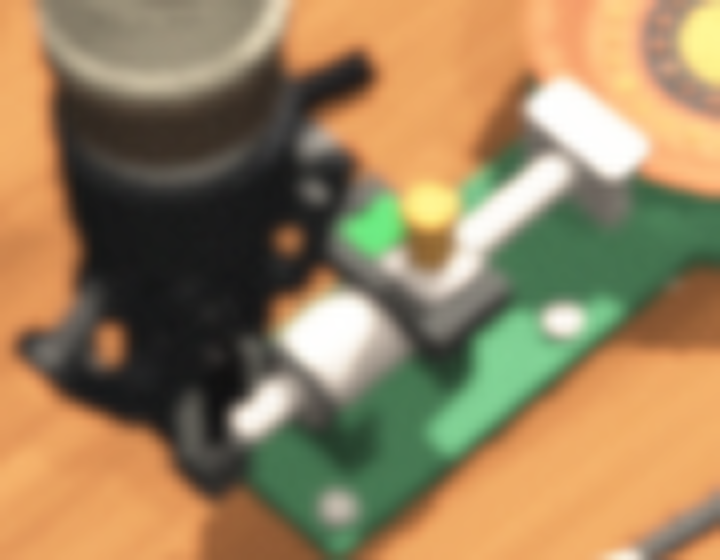

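The fingers have stopped on the grip at 20 mm, and in the picture the jaw is still shut against the tray. I start drawing the rod out slowly along tool −z.

Emit:
apply_moves(
  targets=[0,0,-0.006,0,0,0,0,0,0,-0.016,0,0,0,0,0,0,-0.028,0,0,0,0,0,0,-0.04,0,0,0,0,0,0,-0.052,0,0,0,0,0,0,-0.064,0,0,0,0,0,0,-0.076,0,0,0,0,0,0,-0.088,0,0,0,0,0,0,-0.1,0,0,0,0,0,0,-0.112,0,0,0,0,0,0,-0.12,0,0,0,0,0,0,-0.12,0,0,0,0],
)

```text
clock: 8.27
eef_pos: [0.5511, -0.1511, 0.0773]
tool_rot: [-0.507, 0.491, 0.508, 0.494]
ft_force: [0.0, 7.7, 7.4]
grip_width: 0.0203
```

```bash
python3 - <<'E'
from h import *
from workcell import bot
p,M=st();go(p,M,hw(267.6+47,1.4,77.3),-ex)
q,d=bot.camera("scene");cv2.imwrite(f"pics/scene10.png",cv2.resize(q[180:250,220:310,::-1],(720,560),interpolation=cv2.INTER_CUBIC))
E
```

```text
t 8.27 tcp [ 0.5511 -0.1511  0.0773] holder mm [295.8238   1.4632  77.2865] F [0.0019 7.7018 7.378 ] Fh -7.698805905814284 0.21514734264447247 w 0.02027486455730358 j [-0.27    0.4878 -0.052   1.0302  0.0045 -0.2985]
shift [-0.0004  0.0003 -0.0751]
turn [0.0016 0.0082 0.0042]
```

View pics/scene10.png

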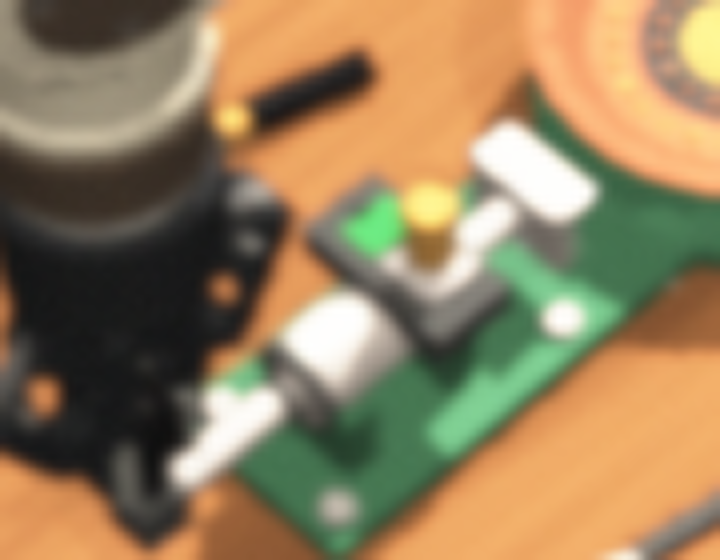

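The rod is out about 28 mm and the jaw has moved with it, at 7.7 N as the spring predicts. No ring shows yet.

Emit:
apply_moves(
  targets=[0,0,-0.008,0,0,0,0,0,0,-0.018,0,0,0,0,0,0,-0.028,0,0,0,0,0,0,-0.038,0,0,0,0,0,0,-0.048,0,0,0,0,0,0,-0.056,0,0,0,0,0,0,-0.06,0,0,0,0,0,0,-0.06,0,0,0,0],
)

```text
clock: 8.98
eef_pos: [0.5515, -0.1652, 0.0773]
tool_rot: [-0.506, 0.491, 0.508, 0.495]
ft_force: [-1.2, 9.9, 6.5]
grip_width: 0.0201
```

```bash
python3 - <<'E'
from h import *
from workcell import bot
p,M=st();go(p,M,hw(267.6+47,1.4,77.3),-ex)
q,d=bot.camera("scene");cv2.imwrite(f"pics/scene11.png",cv2.resize(q[200:248,220:284,::-1],(768,576),interpolation=cv2.INTER_CUBIC))
for x in(230,236): print(crop(0,0,0,0), (proj("scene",hw(x,0,50))-[220,200])*12)
E
```

```text
t 8.98 tcp [ 0.5515 -0.1652  0.0773] holder mm [309.9344   1.4918  77.264 ] F [-1.1578  9.8766  6.4569] Fh -9.904831900034946 -0.8838081217525202 w 0.020065571270058945 j [-0.2941  0.4957 -0.0387  1.0361  0.0058 -0.3233]
shift [-0.0002  0.0004 -0.0187]
turn [0.0031 0.0108 0.0042]
(-0.4, -0.4) [430.8202 340.2284]
(-0.4, -0.4) [411.8323 355.4759]
```

View pics/scene11.png

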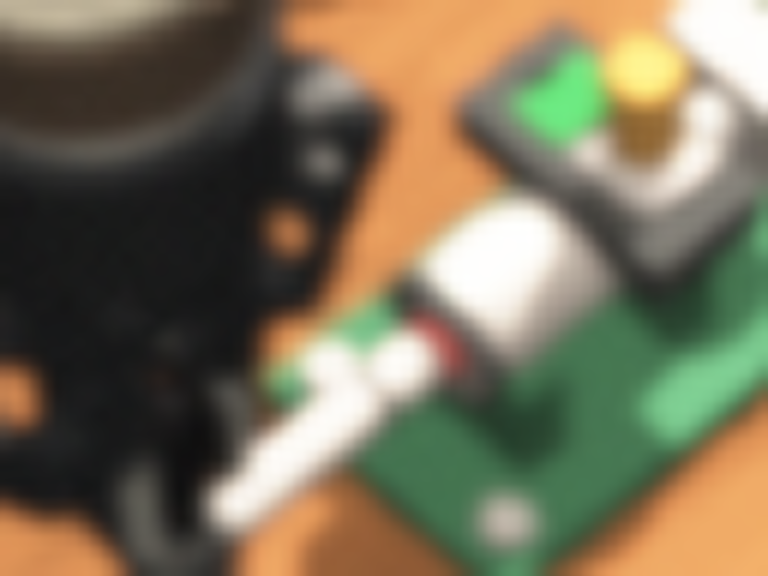

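The red ring is partly out at (440,345), with its barrel-side edge still at the mouth. That agrees with about 42.3 mm of travel, so about 5 mm more is needed.

Emit:
apply_moves(
  targets=[0,0,-0.006,0,0,0,0,0,0,-0.012,0,0,0,0,0,0,-0.018,0,0,0,0,0,0,-0.021,0,0,0,0,0,0,-0.021,0,0,0,0,0,0,-0.021,0,0,0,0],
)

```text
clock: 9.53
eef_pos: [0.5517, -0.1701, 0.0773]
tool_rot: [-0.506, 0.491, 0.508, 0.495]
ft_force: [0.0, 10.8, 6.9]
grip_width: 0.0204
```

```bash
python3 - <<'E'
from h import *
from workcell import bot
p,M=st()
q,d=bot.camera("scene");cv2.imwrite(f"pics/scene12.png",cv2.resize(q[200:248,220:284,::-1],(768,576),interpolation=cv2.INTER_CUBIC))
E
```

```text
t 9.53 tcp [ 0.5517 -0.1701  0.0773] holder mm [314.8379   1.5321  77.278 ] F [ 0.0016 10.7542  6.9476] Fh -10.750036541329752 0.29942920356650193 w 0.020446068454142603 j [-0.3023  0.4986 -0.0338  1.0382  0.0062 -0.3319]
```

View pics/scene12.png

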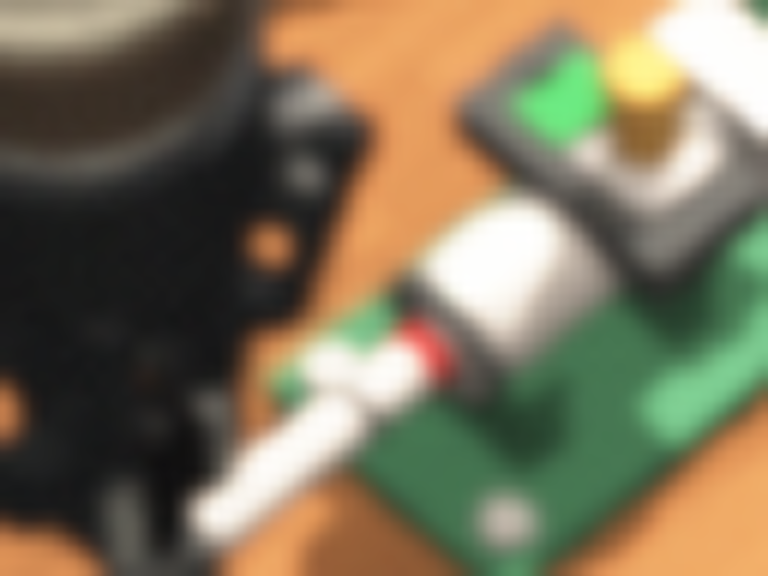

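The red ring at (428,350) looks out, but the gap behind it is hard to judge at this resolution. I'll check the travel from the jaw's own movement in the images and the ring's position along the rod.

```bash
python3 - <<'E'
from h import *
from workcell import bot
ims=[bot.camera("scene")[0].astype(np.float32) for _ in range(3)]
now=sum(ims)/3; old=np.load("scene0.npz")['p'].astype(np.float32)
np.save("now.npy",now)
# red-ness profile along axis, averaged across rod
for lab,im in(("now",now),("old",old)):
  for hx in range(222,250):
    v=[]
    for dy in(0,2,4):
      for z in(57,):
        u=proj("scene",hw(hx,dy,z-dy*dy/14)).astype(np.float32); v.append(cv2.remap(im,u[:1].reshape(1,1),u[1:].reshape(1,1),cv2.INTER_LINEAR)[0,0])
    v=np.mean(v,0); print(lab,hx,v.round(),end=" | " if hx%3 else "\n")
# jaw shift
def patch(im,off,xs=np.arange(70,100,.5),ys=np.arange(-24,24,.5),z=60):
    P_=np.array([[proj("scene",hw(x+off,y,z)) for y in ys] for x in xs]).astype(np.float32)
    return cv2.remap(im,P_[...,0],P_[...,1],cv2.INTER_CUBIC)
# jaw brightness profile along x at top
for lab,im,r in(("old",old,range(70,104)),("now",now,range(116,152))):
    pr=[patch(im,0,[x],np.arange(-15,16,3)).mean() for x in r]; pr=np.array(pr); w=np.clip(pr-150,0,None); r=np.array(r)
    print(lab,pr.round(), "centroid",(w*r).sum()/w.sum())
E
```

```text
now 222 [187. 178. 167.]
now 223 [165. 157. 147.] | now 224 [147. 139. 130.] | now 225 [133. 124. 115.]
now 226 [128. 115. 107.] | now 227 [131. 111. 104.] | now 228 [140. 109. 102.]
now 229 [152. 108. 100.] | now 230 [167. 106.  98.] | now 231 [182. 102.  95.]
now 232 [197. 100.  93.] | now 233 [212.  98.  92.] | now 234 [222. 104.  98.]
now 235 [232. 117. 109.] | now 236 [236. 135. 126.] | now 237 [241. 159. 149.]
now 238 [243. 182. 170.] | now 239 [245. 205. 194.] | now 240 [246. 221. 210.]
now 241 [247. 231. 222.] | now 242 [248. 237. 229.] | now 243 [248. 241. 234.]
now 244 [249. 244. 238.] | now 245 [249. 245. 239.] | now 246 [249. 245. 239.]
now 247 [249. 245. 239.] | now 248 [249. 245. 239.] | now 249 [247. 243. 237.]
old 222 [183. 175. 164.]
old 223 [162. 155. 144.] | old 224 [144. 137. 128.] | old 225 [130. 124. 115.]
old 226 [124. 118. 110.] | old 227 [126. 118. 110.] | old 228 [131. 123. 114.]
old 229 [140. 131. 122.] | old 230 [150. 141. 131.] | old 231 [162. 152. 141.]
old 232 [174. 163. 152.] | old 233 [186. 175. 164.] | old 234 [197. 188. 176.]
old 235 [210. 201. 189.] | old 236 [220. 211. 199.] | old 237 [230. 222. 211.]
old 238 [235. 229. 219.] | old 239 [240. 236. 227.] | old 240 [243. 239. 231.]
old 241 [245. 241. 234.] | old 242 [246. 243. 236.] | old 243 [247. 244. 237.]
old 244 [248. 245. 239.] | old 245 [248. 244. 238.] | old 246 [247. 244. 237.]
old 247 [247. 244. 237.] | old 248 [248. 244. 238.] | old 249 [246. 242. 235.]
old [236. 243. 248. 251. 252. 253. 253. 253. 253. 253. 253. 253. 253. 253.
 253. 252. 251. 250. 245. 237. 222. 202. 180. 160. 144. 136. 133. 135.
 140. 147. 152. 156. 159. 161.] centroid 80.67545389393548
now [191. 216. 234. 244. 250. 252. 253. 253. 253. 253. 253. 254. 254. 254.
 254. 254. 253. 253. 252. 250. 244. 234. 219. 202. 185. 172. 165. 163.
 164. 167. 170. 173. 176. 177. 177. 176.] centroid 129.5100992913375
```

Two measures agree on about 47–48 mm of travel: 47.2 mm from the TCP, and 47.5–48 mm from the jaw's outer edge, which went from 91 to 139. I'll confirm from the top view and check that nothing else moved.

```bash
python3 - <<'E'
from h import *
from workcell import bot
q,d=bot.camera("top");cv2.imwrite("pics/top13.png",cv2.resize(q[160:270,200:350,::-1],(750,550),interpolation=cv2.INTER_CUBIC))
now=np.load("now.npy");cv2.imwrite("pics/scene13.png",now[:,:,::-1].astype(np.uint8))
cv2.imwrite("pics/scene13c.png",cv2.resize(now[216:240,232:264,::-1],(800,600),interpolation=cv2.INTER_NEAREST))
st()
E
```

```text
t 9.78 tcp [ 0.5517 -0.1701  0.0773] holder mm [314.8202   1.5443  77.2828] F [ 0.0914 10.3895  8.1829] Fh -10.382987365394712 0.37906824779794296 w 0.01986985718011906 j [-0.3022  0.4986 -0.0338  1.0382  0.0061 -0.3318][ WARN:0@2.166] global loadsave.cpp:1063 imwrite_ Unsupported depth image for selected encoder is fallbacked to CV_8U.
```

View pics/top13.png

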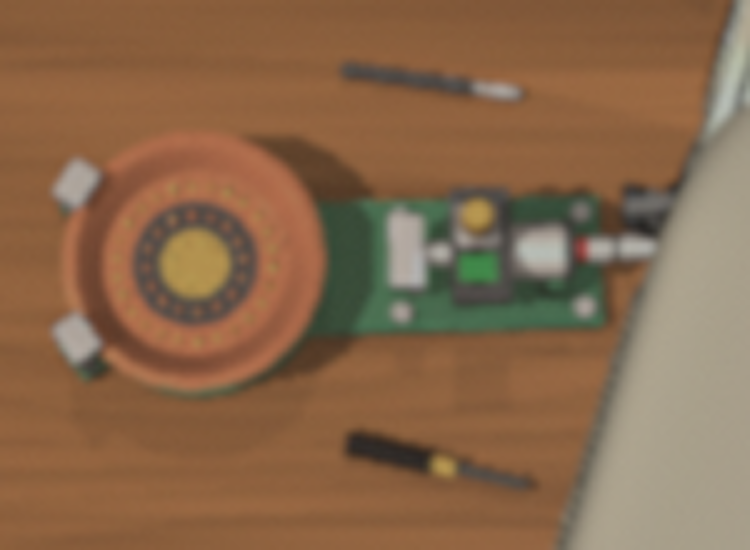

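View pics/scene13.png

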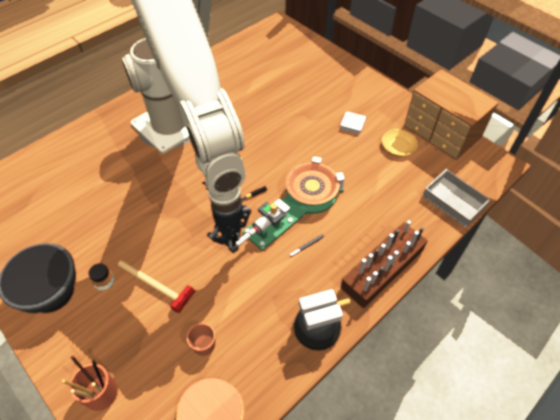

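View pics/scene13c.png

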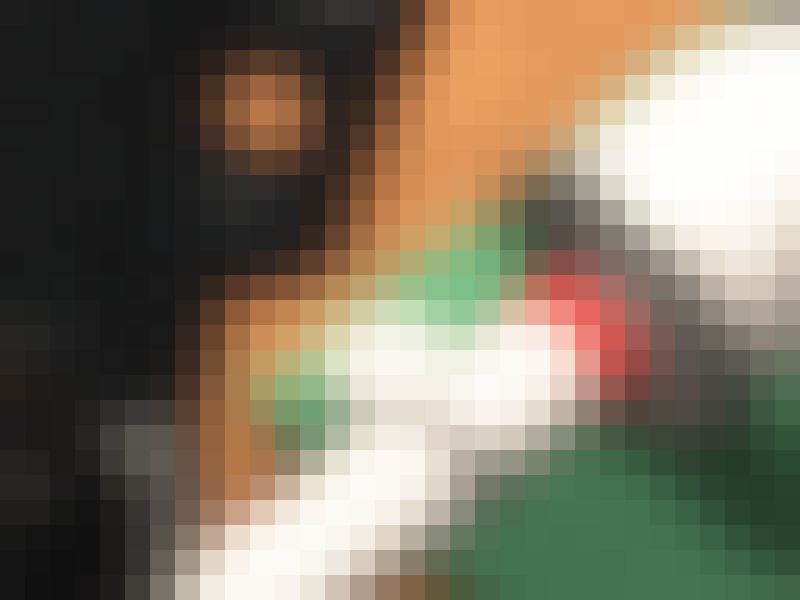

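```bash
python3 - <<'E'
from h import *
from workcell import bot
q,d=bot.camera("top");q=q.astype(np.float32);o=np.load("top0.npz")['p'].astype(np.float32)
def pr(im,xs,z,ys):
    P_=np.array([[proj("top",hw(x,y,z)) for y in ys] for x in xs]).astype(np.float32)
    return cv2.remap(im,P_[...,0],P_[...,1],cv2.INTER_LINEAR).mean(1)
ys=np.arange(-14,15,2.)
a=pr(o,np.arange(60,110,.5),62,ys);b=pr(q,np.arange(107,157,.5),62,ys)
for k,t in((a,60),(b,107)):
    g=k[:,2]; 
    xs=t+np.arange(100)*.5; i=g.argmax(); m=(g.max()+g[i:].min())/2; j=i+np.where(g[i:]<m)[0][0]; print("jaw outer edge",xs[j],g.max(),g[i:].min(),m)
r=pr(q,np.arange(222,262,1.),57,[-3,0,3]); 
for x,v in zip(range(222,262),r): print(x,v.round().astype(int),end="  ")
print()
r=pr(o,np.arange(222,250,1.),57,[-3,0,3]); 
for x,v in zip(range(222,250),r): print(x,v.round().astype(int),end="  ")
E
```

```text
jaw outer edge 93.0 172.15762 89.15293 130.65527
jaw outer edge 140.5 162.45723 90.1166 126.28691
222 [168 170 162]  223 [162 163 156]  224 [152 153 146]  225 [137 137 131]  226 [123 122 116]  227 [112 109 104]  228 [106  97  92]  229 [99 85 81]  230 [99 76 73]  231 [106  72  69]  232 [113  69  65]  233 [122  67  64]  234 [130  70  66]  235 [138  72  68]  236 [145  80  75]  237 [150  93  88]  238 [156 107 101]  239 [160 120 114]  240 [163 133 126]  241 [164 144 137]  242 [166 153 145]  243 [166 156 148]  244 [166 160 152]  245 [166 162 154]  246 [166 162 154]  247 [167 162 154]  248 [166 161 153]  249 [164 160 152]  250 [163 158 150]  251 [159 155 148]  252 [152 149 141]  253 [146 143 135]  254 [141 138 131]  255 [137 134 127]  256 [134 131 124]  257 [134 131 124]  258 [142 139 132]  259 [149 146 139]  260 [156 152 145]  261 [160 157 149]  
222 [181 182 173]  223 [173 174 165]  224 [162 163 154]  225 [146 146 139]  226 [130 129 123]  227 [118 117 111]  228 [110 108 102]  229 [103  99  94]  230 [101  97  92]  231 [107 102  97]  232 [113 108 102]  233 [121 116 110]  234 [130 124 118]  235 [139 133 127]  236 [148 142 135]  237 [156 150 143]  238 [164 158 150]  239 [170 164 156]  240 [173 167 159]  241 [176 170 161]  242 [177 171 163]  243 [178 172 163]  244 [178 172 163]  245 [178 172 163]  246 [178 172 164]  247 [178 173 164]  248 [178 172 164]  249 [178 172 164]
```

The top view gives 47.5 mm of jaw travel. The red ring's outer edge is at about 238.5 mm, which puts its barrel-side edge about 2.5 mm clear of the mouth. The hold is steady, so I hand in.

```bash
python3 - <<'E'
from h import *
from workcell import bot
st(); print(bot.job_done())
E
```

```text
t 9.83 tcp [ 0.5517 -0.1701  0.0773] holder mm [314.8232   1.5648  77.2997] F [-0.654   9.8726  6.8016] Fh -9.88697066014905 -0.38035780500619765 w 0.020145471396892378 j [-0.3023  0.4986 -0.0338  1.0382  0.0062 -0.3318]
the job is handed in; nothing more can be done
None
```

The lock is fully open and the jaw rod is drawn out and held with the red ring clear of the barrel's mouth. I handed the job in at 9.8 s, still gripping.

- **Lock:** I pushed the brass knob across with closed fingers until it stopped moving and the force rose from about 3 N to 12.5 N. The green patch is bare and the orange one is covered. The pictures put the knob at y of about 9 to 14 mm, around the expected 11 mm.
- **Jaw rod:** I gripped the black upright grip and pulled slowly. The arm's position gives 47.2 mm of travel, the top camera 47.5 mm and the scene camera about 47.5 to 48 mm. That puts the ring's inner edge about 2 to 3 mm past the mouth. The pull is steady at about 10 N, as the spring should give, and the grip has not slipped.
- **Surroundings:** In the last pictures the tray, graver, punch and the other things look to be where they started; I compared these by eye only.
- **Uncertain reading:** The scene camera alone could not resolve the gap behind the red ring. It looked darker there, probably from the barrel cap's shadow, so I relied on the jaw travel and the top view.

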